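Set out vacuum fittings on the plates with matching outlines

TASK

Set out the vacuum fittings for assembly: put the large blank flange, the small blank flange, the clamp and the hex bolt each on the plate whose black outline matches it in shape and size, lying flat, same side up as now, and centred on the outline to within about a centimetre, the bolt's head over the head of its outline and the clamp's wing-nut end over the wing-nut end of its outline. Leave the centring ring and the conical reducer where they stand, and finish with everything let go and at rest.

Things in the scene. Friction and masses are not known exactly. Their poses are not given: they have to be found in the camera images.
- large_flange: Loose plain metal disc (large blank flange), 55 mm across, 9 mm high, lying with its flat full-width face up: the vertical rim is the top 4 mm (z = 5 to 9 mm), below it the side tapers in to a foot 33 mm across. Grip it across the rim with the fingertips 2 to 4 mm above what it rests on. Origin: centre of its underside, z up. Yaw does not matter. 0.08 to 0.17 kg.
- small_flange: Loose plain metal disc (small blank flange), 40 mm across, 9 mm high, same shape as the large one (foot 24 mm across), same face up, gripped alike. Origin: centre of its underside, z up. Yaw does not matter. 0.08 to 0.17 kg.
- clamp_nut (a point): Wing-nut end of the loose metal ring clamp (56 x 74 mm, 27 mm high, 0.07 to 0.14 kg): a point at the level of its underside. From it the ring's centre lies at x +8, y +35 mm in this frame; grip there across x: the ring counts as a solid block 51 mm wide in x and 51 mm long in y. y points from wing nut to hinge pin, z up. At the start y is within 0.6 rad of world +y.
- bolt_head (a point): Head of the loose hex bolt (42 mm long, head 15 mm across, 13 mm high, 0.02 to 0.035 kg), a point at the level of its underside, 3.5 mm from the head's end. y points from the tip to the head, z up; the bolt's middle lies at y -18 mm. Grip it there across x, where it is 11 mm wide. At the start y is within 0.6 rad of world +y.
- plate_large: Target of the large flange: fixed aluminium plate 84 x 84 x 8 mm on the bench, top flat at z = 8 mm (the outline is a flush inlay, no recess), a dark screw head at each corner; black solid disc 55 mm across at its centre. Origin: centre of its underside, z up.
- plate_small: Target of the small flange: fixed aluminium plate 84 x 84 x 8 mm on the bench, top flat at z = 8 mm (the outline is a flush inlay, no recess), a dark screw head at each corner; black solid disc 40 mm across at its centre. Origin: centre of its underside, z up.
- plate_clamp_nut (a point): Target of the clamp: fixed aluminium plate 84 x 84 x 8 mm on the bench, top flat at z = 8 mm (the outline is a flush inlay, no recess), a dark screw head at each corner; black ring with two lugs, the clamp's outline in full size. The point is the wing-nut end of the outline, on the top face; axes as those of clamp_nut. The two coincide when the clamp lies right. y within 0.5 rad of world +y.
- plate_bolt_head (a point): Target of the bolt: fixed aluminium plate 84 x 84 x 8 mm on the bench, top flat at z = 8 mm (the outline is a flush inlay, no recess), a dark screw head at each corner; black T-shaped outline of the bolt in full size. The point is the outline's head, on the top face near one edge; axes as those of bolt_head. The two coincide when the bolt lies right. y within 0.5 rad of world +y.
- centring_ring: Bystander, not to be moved: loose ring 48 mm across and 8 mm high, black rubber outside, metal inside, behind the work. Origin: centre of its underside.
- reducer: Bystander, not to be moved: loose conical metal fitting 55 mm across at the foot, 48 mm high, behind the work. Origin: centre of its underside.

How it is judged:
At the end, for the whole second after the job is handed in: Each part rests flat on its own plate: flange centres within 12 mm of their outlines' centres; the bolt's head point and the clamp's nut point within 12 mm of the outline's, turned within 0.3 rad, same side up; centring ring and reducer within 20 mm of where they stood; all let go and at rest (horizontal distance between large_flange and plate_large below 0.012 m and z of large_flange in the frame of plate_large between 0.005 and 0.011 m and angle between each of large_flange, small_flange, clamp_nut, bolt_head's own z axis and vertical below 0.12 rad and linear speed of each of large_flange, small_flange below 0.01 m/s and angular speed of each of large_flange, small_flange below 0.1 rad/s and horizontal distance between small_flange and plate_small below 0.012 m and z of small_flange in the frame of plate_small between 0.005 and 0.011 m and horizontal distance between clamp_nut and plate_clamp_nut below 0.012 m and z of clamp_nut in the frame of plate_clamp_nut between -0.003 and 0.003 m and angle between the y axis of clamp_nut and the y axis of plate_clamp_nut, either way round below 0.3 rad and horizontal distance between bolt_head and plate_bolt_head below 0.012 m and z of bolt_head in the frame of plate_bolt_head between -0.003 and 0.003 m and angle between the y axis of bolt_head and the y axis of plate_bolt_head, either way round below 0.3 rad and distance of each of centring_ring, reducer from where it was at the start of the episode below 0.02 m); the robot touches nothing.
It fails at once if the centring ring or the reducer is moved by 20 mm or more (distance of any of centring_ring, reducer from where it was at the start of the episode above 0.02 m).
It also fails if it takes over 93 s, if anything falls off the work surface, if the arm or the gripper's body presses on something with over 40 N, if the wrist force passes 120 N, or if a joint passes its speed limit or range.

ROBOT

A 6-joint arm with a two-finger parallel gripper is mounted at the origin on a cart in front of the work surface, level with it; the furniture and walls round the work are solid. World frame = base frame: x ahead of the robot, y to its left, z up, the work surface at z = 0. Lengths are in m, angles in rad, forces in N, time in s.
With the tool pointing down it reaches from about 0.3 to 0.875 m from the base axis. Payload 6.4 kg.
Tool frame: the origin (TCP) lies at the very end of the fingers, on their centre line; the grasp point (between the pads) lies 19 mm behind it (r.grip_point_offset is the distance from the TCP to the grasp point, in m); z points along the fingers, y is the line along which they close (so a half turn about z gives the same grasp; the last joint's range is limited). The gripper opens to 88 mm and grips with 3 to 60 N. Pads are 18 mm wide; open, the fingers measure 123 mm over their backs; the gripper's body (75 mm by 187 mm) begins 45 mm behind the grasp point.
Start: joints at [0.924, 0.181, 1.607, -0, 1.354, -0.206], TCP at [0.245, 0.52, 0.239] pointing down, gripper open.
Joint ranges: [-2.99, 2.99], [-0.89, 2.07], [0.3, 2.58], [-1.14, 4.28], [0, 2.63], [-3.12, 3.12]. Speed limits (rad/s): [2.57, 2.57, 3.01, 3.14, 3.14, 3.14].

INTERFACE

Orientations are given as [roll, pitch, yaw] about the fixed x, y, z axes, in that order (R = Rz(yaw) Ry(pitch) Rx(roll)).
In Python, from station import r, cams, ticket gives the robot as it stands.
- The arm moves only by the tool step_arm, never from a script. Its argument "moves" is a list that holds one entry, the list of rows, each a list of 5 numbers: the shift along the tool's x, y, z in cm, then the turn about the tool's z in degrees, then the opening, from -1 (shut) to 1 (fully open), so that 0 is half open. In form: [[[tx, ty, tz, yaw, jaw], ...]]. A call has 1 to 20 rows; each row is the pose to reach, as a shift and turn from the pose commanded when the call began, along the tool's axes at that moment; what a row does not reach only later rows make up. A row lasts 1/8 s, in which the tool goes at most 62.5 mm and 10.7 degrees, less where a joint would pass 70% of its speed; a pose out of reach is approached as far as the arm can. A call with a gripper value outside its range is refused whole. The fingers move at their own pace and stop on an object; "newtons" is the grip in N (left out, the last holds). Time passes only in rows, so rows that repeat a pose let the fingers close. It gives the time, the measured TCP pose, the force, the opening and the grip force at its end, in the units of the state.
- r.observe(): the state, without advancing time (a new reading comes with each control period).
- cams.grab_frame(name): name is "scene" or "top" or "wrist"; returns a dict with "frame" (384x512x3 uint8, blue, green, red), "depth" (384x512 float32, m along the optical axis (not along the pixel's ray), 0 where there is no reading), "vertical_fov" (degrees; the focal length in pixels is half the picture's height over the tangent of half this angle, whatever the lens; pixels are square), "cx", "cy" (the principal point, pixels), "T" (4x4, takes a point from camera to world coordinates); the wrist camera has in their place "tool_from_camera" (4x4, takes a point from camera to tool coordinates, whose origin is the TCP and whose axes are the flange's). Camera axes: x right, y up, looking along -z (the intrinsics and any distortion apply to the point x, -y, -z); pixel columns grow to the right and rows downward; lengths in m; the calibration is good to about 2 mm. A picture is of the moment at which its call begins: read the wrist's pose just before it.
- ticket.sign_off(): hands the job in; it is judged then, once.
The state is a dict: "time_s": time; "joints": joint angles; "joint_vel": joint speeds; "effort": joint torques, N m; "tool_pos": TCP position; "tcp_rot": TCP orientation; "force": force on the tool from outside, world axes, zero at the start; "ft_torque": the same for the moment, N m; "gripper_width": opening from 0.0 (shut) to 1.0 (fully open); "grasp_force": force on a finger pad.
Only numpy, scipy, OpenCV 4.12 (cv2) and the standard library are available. Lean on these libraries where they do the work, as an engineer would, in place of code of your own. Each camera call takes 0.05 s, during which the arm holds its last target. There are 200 camera calls.

## Working session

There is one attempt and no reset: what is moved stays moved. The work goes in short steps, Python scripts to look and compute and a tool call to move; the robot and the scene stay as the last step left them, time stands still between calls to the robot, and variables do not carry over. Pictures are saved under pics/ and viewed, at most 14 in all, crops included, and the job is handed in when it is done.

Besides the shell and the picture viewer there is one more tool, called after ">>>" as a command line: name --argument value ..., lists and objects as JSON in quotes. step_arm: Moves the arm, as the interface text tells. Its arguments: {"type":"object","properties":{"moves":{"type":"array","items":{"type":"array","items":{"type":"array","items":{"type":"number"}}}},"newtons":{"type":"number"}},"required":["moves"]}

```bash
ls; mkdir -p pics
python3 - <<'E'
from station import r,cams
import cv2,numpy as np
s=r.observe();print({k:np.round(v,3) for k,v in s.items()}, r.grip_point_offset)
for n in("top","scene"):
    g=cams.grab_frame(n);cv2.imwrite(f"pics/{n}0.png",g["frame"]);np.savez(f"{n}0.npz",**g)
    print(n,[ (k,np.round(v,3).tolist()) for k,v in g.items() if k not in("frame","depth")])
E
```

```text
pics
{'time_s': np.float64(0.0), 'joints': array([ 0.924,  0.181,  1.608, -0.   ,  1.354, -0.206]), 'joint_vel': array([ 0.001,  0.001,  0.001, -0.002,  0.002,  0.001]), 'effort': array([-1.0000e-03, -4.3389e+01, -3.4184e+01,  7.0000e-02,  3.9000e-02,
       -0.0000e+00]), 'tool_pos': array([0.245, 0.52 , 0.238]), 'tcp_rot': array([-3.14 , -0.   ,  2.701]), 'force': array([-0.816, -0.17 ,  0.361]), 'ft_torque': array([-0.026,  0.011,  0.078]), 'grasp_force': np.float64(0.0), 'gripper_width': np.float64(0.997)} 0.0187
top [('vertical_fov', 43.204), ('cx', 244.947), ('cy', 179.828), ('T', [[-0.021, 0.993, -0.117, 0.487], [-0.999, -0.025, -0.031, 0.156], [-0.033, 0.116, 0.993, 0.978], [0.0, 0.0, 0.0, 1.0]])]
scene [('vertical_fov', 44.711), ('cx', 258.214), ('cy', 192.713), ('T', [[0.671, 0.459, -0.582, 0.011], [-0.742, 0.41, -0.531, -0.384], [-0.005, 0.788, 0.616, 0.664], [0.0, 0.0, 0.0, 1.0]])]
```

View pics/top0.png

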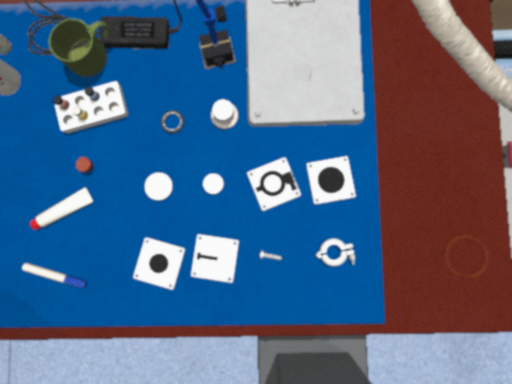

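View pics/scene0.png

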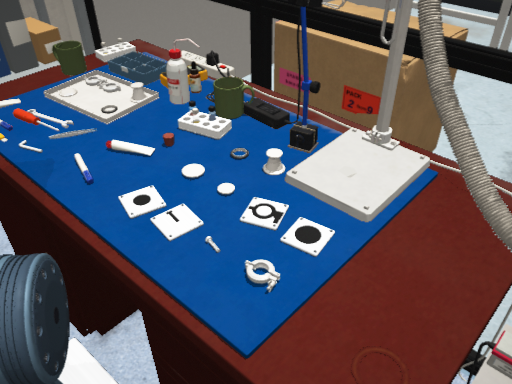

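```bash
cat > h.py <<'E'
import cv2,numpy as np
def load(n): return dict(np.load(n))
def rays(g,uv,z,T=None):
    T=g["T"] if T is None else T
    uv=np.atleast_2d(uv).astype(float);f=g["frame"].shape[0]/2/np.tan(np.radians(g["vertical_fov"])/2)
    d=np.c_[(uv[:,0]-g["cx"])/f,-(uv[:,1]-g["cy"])/f,-np.ones(len(uv))]@T[:3,:3].T
    return T[:3,3]+d*((z-T[2,3])/d[:,2])[:,None]
def depthpts(g,mask,T=None):
    T=g["T"] if T is None else T
    v,u=np.nonzero(mask);f=g["frame"].shape[0]/2/np.tan(np.radians(g["vertical_fov"])/2);D=g["depth"][v,u]
    p=np.c_[(u-g["cx"])/f*D,-(v-g["cy"])/f*D,-D]@T[:3,:3].T+T[:3,3]
    return p[D>0]
def axis(p):
    c=p.mean(0);w,V=np.linalg.eigh(np.cov((p-c).T));a=V[:,-1];return c,a*np.sign(a[1]),2*np.sqrt(3*w[::-1])
E
python3 - <<'E'
from h import *
g=load("top0.npz");im=g["frame"];hsv=cv2.cvtColor(im,cv2.COLOR_BGR2HSV)
m=((hsv[...,1]<90)&(hsv[...,2]>90)).astype(np.uint8)
n,L,st,ce=cv2.connectedComponentsWithStats(m)
for i in range(1,n):
    if st[i,4]<40 or not(100<ce[i][0]<380 and 95<ce[i][1]<300):continue
    M=(L==i).astype(np.uint8);A=st[i,4]
    z=.009 if A<1200 else .008
    v,u=np.nonzero(M);P=rays(g,np.c_[u,v],z)[:,:2];c,a,e=axis(P)
    q=depthpts(g,M)
    (bc,bs,ba)=cv2.minAreaRect((P*1000).astype(np.float32))
    print(i,A,ce[i].round(1),"c",c.round(4),"yawfromY",np.arctan2(-a[0],a[1]).round(3),"rect",np.round(bc,1),np.round(bs,1),round(ba,1),"zmed",np.median(q[:,2]).round(4),q[:,2].max().round(4))
    if A>1000:
        h=cv2.convexHull(np.c_[u,v]);F=np.zeros_like(M);cv2.fillPoly(F,[h.astype(np.int32)],1)
        cu,cv_=ce[i];yy,xx=np.indices(M.shape)
        k=(F>0)&(im.max(2)<80)
        n2,L2,s2,c2=cv2.connectedComponentsWithStats(k.astype(np.uint8));j=1+s2[1:,4].argmax()
        v,u=np.nonzero(L2==j);P=rays(g,np.c_[u,v],.008)[:,:2];c,a,e=axis(P)
        pr=(P-c)@a;pp=(P-c)@np.array([a[1],-a[0]])
        print("   dark",s2[j],"c",c.round(4),"yaw",np.arctan2(-a[0],a[1]).round(3),"along",pr.min().round(4),pr.max().round(4),"across",pp.min().round(4),pp.max().round(4))
big=cv2.resize(im[140:300,130:370],None,fx=3.3,fy=3.3,interpolation=cv2.INTER_CUBIC);cv2.imwrite("pics/crop0.png",big)
E
```

```text
44 664 [223.8 113.8] c [0.7389 0.2266] yawfromY -1.234 rect [738.6 227.2] [60.6 57. ] 44.2 zmed 0.0238 0.0545
45 187 [171.7 120.5] c [0.728  0.3339] yawfromY 0.008 rect [727.1 333.9] [43.5 43.8] 13.7 zmed 0.0086 0.0145
51 1321 [272.9 184. ] c [0.5919 0.1301] yawfromY -1.36 rect [592.9 128.9] [86.9 86.9] 20.6 zmed 0.0099 0.0166
   dark [258 172  37  23 203] c [0.5957 0.1196] yaw 0.223 along -0.0284 0.0426 across -0.0216 0.0235
52 1418 [330.4 179.9] c [0.5974 0.0148] yawfromY 0.107 rect [597.7  14.7] [87.2 87.4] 8.6 zmed 0.0101 0.0155
   dark [319 168  24  24 450] c [0.5979 0.0142] yaw -1.409 along -0.0238 0.0239 across -0.0235 0.0236
60 664 [158. 186.] c [0.5935 0.3623] yawfromY -0.717 rect [593.5 362.3] [57.3 57. ] 88.6 zmed 0.0108 0.0164
61 372 [212.7 183.4] c [0.596  0.2512] yawfromY -0.971 rect [595.8 251.7] [42.5 42.6] 88.6 zmed 0.0106 0.0167
62 295 [272.1 183. ] c [0.5938 0.1318] yawfromY 1.022 rect [593.8 131.9] [36.1 36.4] 88.5 zmed 0.011 0.016
65 1914 [214.5 257.9] c [0.4474 0.2498] yawfromY -0.495 rect [447.6 250. ] [87.3 86.8] 80.4 zmed 0.0099 0.0181
   dark [198 255   6   2   7] c [0.4519 0.2781] yaw -0.088 along -0.0054 0.0045 across -0.0006 0.0015
66 1694 [158.8 263. ] c [0.4396 0.361 ] yawfromY -0.083 rect [439.9 361.2] [87.1 86.8] 73.0 zmed 0.0098 0.0158
   dark [151 255  16  17 214] c [0.4396 0.3619] yaw 1.408 along -0.0163 0.0161 across -0.0158 0.0155
67 648 [335.9 252.1] c [0.4539 0.0101] yawfromY -0.051 rect [454.2  12.1] [74.4 54.5] 88.8 zmed 0.0205 0.028
68 112 [269.1 255.5] c [0.45   0.1417] yawfromY -0.207 rect [450.7 139.6] [44.  12.4] 81.8 zmed 0.0098 0.0195
```

View pics/crop0.png

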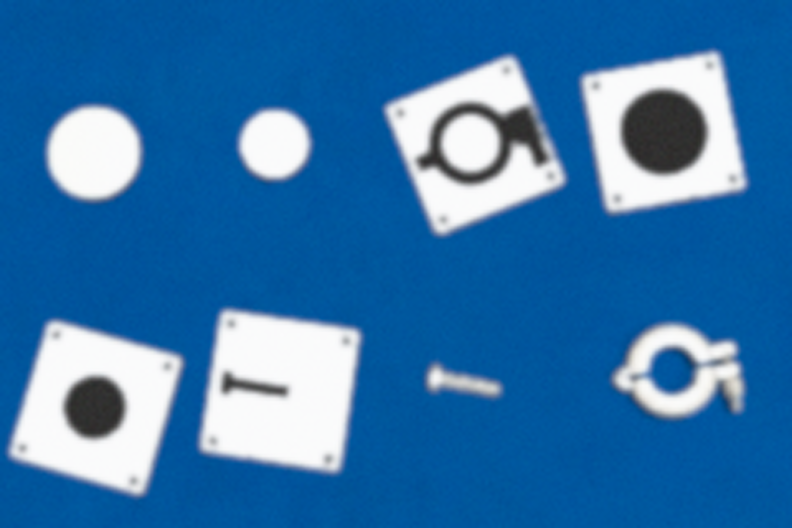

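>>> step_arm --moves '[[[-6, 0, 0, 10, 1], [-12, 0.1, 0, 20, 1], [-18, 0.2, 0, 30, 1], [-24, 0.3, 0, 40, 1], [-30, 0.4, 0, 50, 1], [-36, 0.5, 0, 60, 1], [-38.3, 0.6, 0, 64.8, 1], [-38.3, 0.6, 0, 64.8, 1], [-38.3, 0.6, 0, 64.8, 1]]]'

```text
time_s: 1.23
tool_pos: [0.593, 0.3626, 0.2382]
tcp_rot: [-3.14, 0.0, 1.572]
force: [-0.5, 0.6, 1.0]
gripper_width: 1.002
grasp_force: 0.0
```

```bash
cat >> h.py <<'E'
from scipy.spatial.transform import Rotation as Ro
def wrist(name):
    from station import r,cams
    s=r.observe();g=cams.grab_frame("wrist")
    W=np.eye(4);W[:3,:3]=Ro.from_euler("xyz",s["tcp_rot"]).as_matrix();W[:3,3]=s["tool_pos"]
    g["T"]=W@g["tool_from_camera"];cv2.imwrite(f"pics/{name}.png",g["frame"]);np.savez(f"{name}.npz",**g)
    print(s["time_s"],s["tool_pos"].round(4),np.degrees(s["tcp_rot"]).round(2),s["gripper_width"],g["vertical_fov"]);return g
def blobs(g,mask,z,amin=300):
    n,L,st,ce=cv2.connectedComponentsWithStats(mask.astype(np.uint8))
    for i in range(1,n):
        if st[i,4]<amin: continue
        v,u=np.nonzero(L==i);P=rays(g,np.c_[u,v],z)[:,:2];c,a,e=axis(P)
        R=cv2.minAreaRect((P*1000).astype(np.float32))
        print(st[i],"c",c.round(4),"yawY",np.arctan2(-a[0],a[1]).round(3),"rect",np.round(R[0],1),np.round(R[1],1),round(R[2],1))
E
python3 - <<'E'
from h import *
g=wrist("w1");hsv=cv2.cvtColor(g["frame"],cv2.COLOR_BGR2HSV)
blobs(g,(hsv[...,1]<90)&(hsv[...,2]>90),.009)
E
```

```text
1.225 [0.593  0.3626 0.2382] [-1.7991e+02  1.0000e-02  9.0080e+01] 1.0019806906887645 60.72218279995856
[ 218    0   46   39 1076] c [0.572  0.5174] yawY 1.077 rect [572.4 520.9] [33.1 39.9] 26.0
[ 379    0   90  107 7012] c [0.7659 0.4831] yawY 0.461 rect [766.6 487.6] [ 82.5 111.5] 14.3
[   0   79   27  145 1990] c [0.2985 0.3533] yawY -0.128 rect [307.4 368.7] [170.1  30.8] 78.1
[  89  119   84   87 4138] c [0.4419 0.3641] yawY 0.239 rect [441.6 362.6] [83.8 83.4] 73.0
[ 238  140   48   48 1761] c [0.5936 0.3626] yawY 0.099 rect [593.8 362.2] [54.5 54.5] 44.7
[ 112  215   71   71 1579] c [0.4549 0.2686] yawY 0.97 rect [449.1 252.2] [85.4 83.2] 80.3
[248 236  32  31 754] c [0.5961 0.2516] yawY 0.229 rect [596.  251.4] [40.1 39.4] 73.9
[330 298 150   2 300] c [0.7804 0.1849] yawY -1.569 rect [780.4 184.9] [194.1   1.5] 0.1
[222 320  40  39 647] c [0.5646 0.1223] yawY 0.392 rect [568.4 125.1] [32.4 69.2] 21.8
[274 320  25  35 530] c [0.6273 0.1236] yawY 0.08 rect [622.9 126.9] [31.  54.3] 20.9
[ 352  320   69   39 2047] c [0.7573 0.1178] yawY 1.224 rect [765.7 121.8] [94.2 61. ] 0.2
[249 322  25  22 428] c [0.5935 0.1323] yawY 0.02 rect [593.5 132.1] [32.4 33.3] 0.2
```

View pics/w1.png

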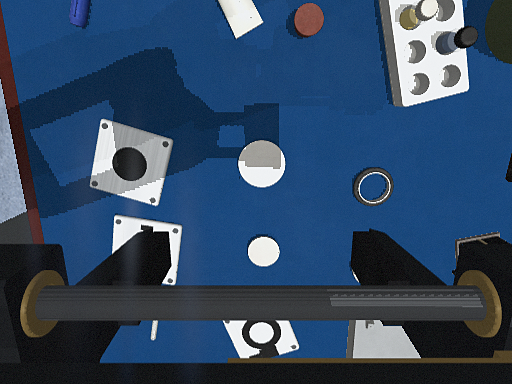

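>>> step_arm --moves '[[[0, 0.05, 6, 0, 1], [0, 0.05, 12, 0, 1], [0, 0.05, 18, 0, 1], [0, 0.05, 22, 0, 1], [0, 0.05, 23.5, 0, 1], [0, 0.05, 23.5, 0, 1], [0, 0.05, 23.5, 0, -1], [0, 0.05, 23.5, 0, -1], [0, 0.05, 23.5, 0, -1], [0, 0.05, 23.5, 0, -1], [0, 0.05, 23.5, 0, -1], [0, 0.05, 23.5, 0, -1]]]' --newtons 40

```text
time_s: 2.78
tool_pos: [0.595, 0.3621, 0.0043]
tcp_rot: [3.141, -0.0, 1.57]
force: [-2.7, -0.6, 5.7]
gripper_width: 0.581
grasp_force: 40.0
```

>>> step_arm --moves '[[[0, 0, -1, 0, -1], [0, 0, -3, 0, -1], [0, 0, -6, 0, -1], [0, 0, -6, 0, -1]]]'

```text
time_s: 3.28
tool_pos: [0.5973, 0.3631, 0.068]
tcp_rot: [3.135, -0.003, 1.57]
force: [0.9, 0.1, -1.3]
gripper_width: 0.581
grasp_force: 40.0
```

Run:
```python
from h import *
g=wrist("w2")
```

```text
3.275 [0.5973 0.3631 0.068 ] [ 1.7962e+02 -1.5000e-01  8.9950e+01] 0.5808815708448747 60.72218279995856
```

View pics/w2.png

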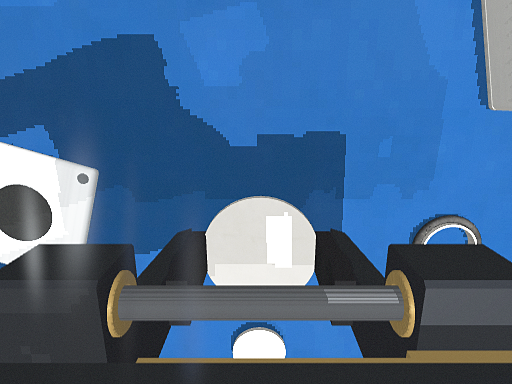

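>>> step_arm --moves '[[[-3, 0.1, 0, 0, -1], [-9, 0.2, 0, 0, -1], [-15, 0.3, 0, 0, -1], [-21, 0.4, 0, 0, -1], [-27, 0.4, 0, 0, -1], [-32, 0.4, 0, 0, -1], [-34.8, 0.4, 0, 0, -1], [-34.8, 0.4, 0, 0, -1], [-34.8, 0.4, 0, 0, -1], [-34.8, 0.4, 0, 0, -1], [-34.8, 0.4, 0, 0, -1]]]'

```text
time_s: 4.7
tool_pos: [0.5983, 0.0152, 0.0636]
tcp_rot: [-3.141, -0.0, 1.571]
force: [-0.2, -0.6, -1.6]
gripper_width: 0.577
grasp_force: 40.0
```

Run:
```python
from h import *
g=wrist("w3");hsv=cv2.cvtColor(g["frame"],cv2.COLOR_BGR2HSV)
z=g["T"];blobs(g,(hsv[...,1]<90)&(hsv[...,2]>90),.07,1500)
```

```text
4.7 [0.5983 0.0152 0.0636] [-1.7999e+02 -1.0000e-02  9.0040e+01] 0.5769785635328236 60.72218279995856
[ 165    0  178  116 7576] c [0.5954 0.1033] yawY -1.529 rect [596.7 109.7] [57.2 46.3] 20.6
[ 223    0   60   46 2277] c [0.5952 0.1147] yawY -1.568 rect [595.2 113.6] [22.7 15.8] 0.0
[ 427    0   53  244 3183] c [0.679  0.0702] yawY 0.001 rect [679.6  71.5] [99.9  9. ] 89.9
[  449     0    63   263 10714] c [0.6953 0.0654] yawY 0.122 rect [690.7  64.7] [ 28.  113.4] 11.5
[  185   139   142   147 14704] c [0.5978 0.034 ] yawY 0.028 rect [598.6  31.6] [57.5 68.9] 8.1
[   0  158   73   94 3816] c [0.4961 0.0385] yawY -0.05 rect [498.  38.] [44.7 31.9] 78.0
```

>>> step_arm --moves '[[[-0.1, 0, 3, 0, -1], [-0.1, 0, 4.5, 0, -1], [-0.1, 0, 5.0, 0, -1], [-0.1, 0, 5.1, 0, -1], [-0.1, 0, 5.1, 0, -1], [-0.1, 0, 5.1, 0, -1], [-0.1, 0, 5.1, 0, 0.6], [-0.1, 0, 5.1, 0, 0.6], [-0.1, 0, 5.1, 0, 0.6], [-0.1, 0, 2, 0, 0.6], [-0.1, 0, -4, 0, 0.6]]]'

```text
time_s: 6.12
tool_pos: [0.5961, 0.0133, 0.102]
tcp_rot: [-3.135, -0.001, 1.57]
force: [0.4, 0.2, 0.3]
gripper_width: 0.804
grasp_force: 0.0
```

>>> step_arm --moves '[[[6, -0.2, 0, 0, 0.6], [12, -0.2, 0, 0, 0.6], [18, -0.2, 0, 0, 0.6], [23.8, -0.2, 2, 0, 0.6], [23.8, -0.2, 7, 0, 0.6], [23.8, -0.2, 9, 0, 0.6], [23.8, -0.2, 10.0, 0, 0.6], [23.8, -0.2, 10.1, 0, 0.6], [23.8, -0.2, 10.1, 0, 0.6]]]'

```text
time_s: 7.25
tool_pos: [0.5981, 0.2507, 0.0043]
tcp_rot: [3.139, -0.001, 1.569]
force: [-0.3, -0.9, 0.6]
gripper_width: 0.797
grasp_force: 0.0
```

Run:
```python
from h import *
from station import r,cams
s=r.observe();print(s["tool_pos"],s["force"])
g=cams.grab_frame("top");cv2.imwrite("pics/top1.png",g["frame"])
hsv=cv2.cvtColor(g["frame"],cv2.COLOR_BGR2HSV)
cv2.imwrite("pics/top1c.png",cv2.resize(g["frame"][140:300,130:370],None,fx=3.3,fy=3.3,interpolation=cv2.INTER_CUBIC))
```

```text
[0.59807179 0.25065012 0.00431737] [-0.33266864 -0.93912959  0.60941865]
```

View pics/top1c.png

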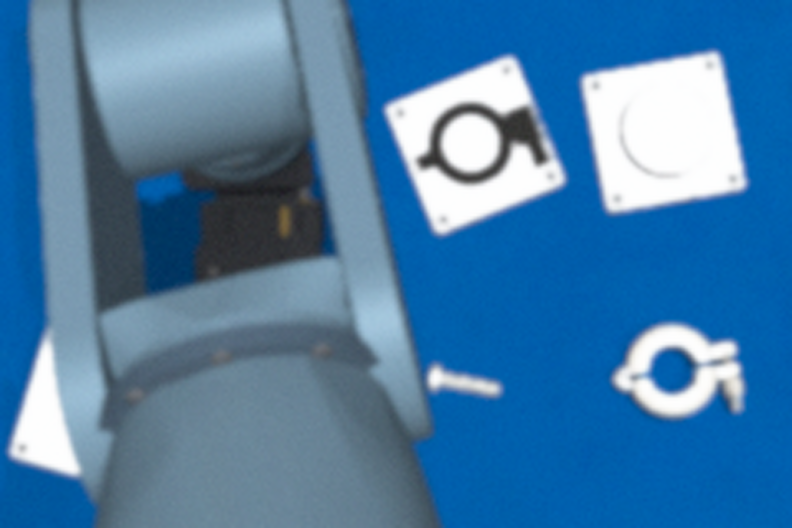

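>>> step_arm --moves '[[[0.05, -0.15, 0, 0, -1], [0.05, -0.15, 0, 0, -1], [0.05, -0.15, 0, 0, -1], [0.05, -0.15, 0, 0, -1], [0.05, -0.15, 0, 0, -1], [0.05, -0.15, 0, 0, -1], [0.05, -0.15, -2, 0, -1], [0.05, -0.15, -5, 0, -1], [2, -4, -6, 0, -1], [6, -9, -6, 0, -1], [10, -13, -6, 0, -1], [11.1, -15.6, -6, 0, -1], [11.1, -15.6, -6, 0, -1], [11.1, -15.6, -6, 0, -1], [11.1, -15.6, -6, 0, -1], [11.1, -15.6, -6, 0, -1]]]'

```text
time_s: 9.3
tool_pos: [0.4417, 0.3616, 0.0628]
tcp_rot: [3.141, -0.0, 1.568]
force: [0.1, 0.0, -1.0]
gripper_width: 0.416
grasp_force: 40.0
```

Run:
```python
from h import *
g=wrist("w4")
cv2.imwrite("pics/w4.png",g["frame"])
```

```text
9.3 [0.4417 0.3616 0.0628] [179.99  -0.    89.86] 0.4162505726649412 60.72218279995856
```

View pics/w4.png

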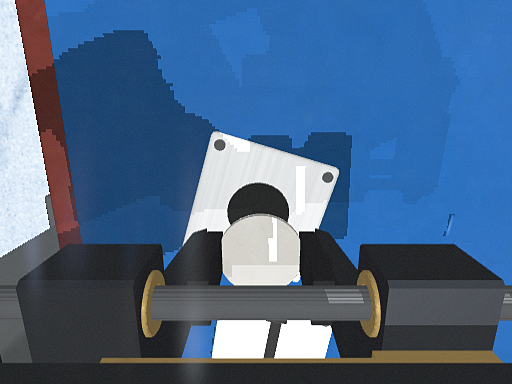

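>>> step_arm --moves '[[[0.05, -0.15, 3, 0, -1], [0.05, -0.15, 4.5, 0, -1], [0.05, -0.15, 5.0, 0, -1], [0.05, -0.15, 5.1, 0, -1], [0.05, -0.15, 5.1, 0, -1], [0.05, -0.15, 5.1, 0, -1], [0.05, -0.15, 5.1, 0, 0.4], [0.05, -0.15, 5.1, 0, 0.4], [0.05, -0.15, 5.1, 0, 0.4], [0.05, -0.15, 2, 0, 0.4], [0, 0, -4, 0, 0.4], [-5, 0.2, -8, 0, 0.4], [-11, 0.5, -11, 0, 0.4], [-17, 1, -14, 0, 0.4], [-23, 1, -17, 0, 0.4], [-29, 1, -17.5, 0, 0.4], [-31, 1, -17.5, 0, 0.4], [-31, 1, -17.5, 0, 0.4], [-31, 1, -17.5, 0, 0.4], [-31, 1, -17.5, 0, 0.4]]]'

```text
time_s: 11.85
tool_pos: [0.4503, 0.0533, 0.2375]
tcp_rot: [-3.141, -0.0, 1.571]
force: [0.9, -0.7, -0.9]
gripper_width: 0.7
grasp_force: 0.0
```

Run:
```python
from h import *
g=wrist("w5");hsv=cv2.cvtColor(g["frame"],cv2.COLOR_BGR2HSV)
for z in(.0065,.027):blobs(g,(hsv[...,1]<90)&(hsv[...,2]>90),z,150);print()
```

```text
11.85 [0.4503 0.0533 0.2375] [-1.7997e+02 -2.0000e-02  9.0040e+01] 0.6996750261808939 60.72218279995856
[    0     0   124   104 10897] c [0.2345 0.1787] yawY -1.292 rect [234.6 172.1] [131.7 102. ] 0.0
[ 212    0   83   23 1310] c [0.4484 0.2155] yawY 1.494 rect [442.3 212.9] [84.4 20.5] 0.0
[ 344   44   91  101 3592] c [0.5908 0.1325] yawY -1.354 rect [592.6 128.9] [84.  84.1] 20.5
[254  65  17  41 284] c [0.4502 0.1424] yawY -0.216 rect [451.6 139.5] [42.2 14.3] 84.3
[377  77  31  33 783] c [0.5945 0.132 ] yawY -0.026 rect [594.4 131.9] [33.3 32.9] 47.4
[ 470   96   42  153 2237] c [0.7377 0.0149] yawY 0.095 rect [720.3  32.6] [ 50.  186.1] 11.5
[   0  118   40  137 3204] c [0.1548 0.0097] yawY -0.13 rect [163.2  16.3] [170.8  47.6] 78.0
[ 346  156   74   77 4571] c [0.5976 0.016 ] yawY 0.001 rect [597.1  15.1] [83.7 84.6] 8.7
[ 243  166   45   63 1356] c [0.4544 0.0093] yawY -0.074 rect [455.4  11.7] [52.9 77.2] 1.3
[  65  195   77   87 2652] c [ 0.272  -0.0365] yawY -0.321 rect [274.8 -46.9] [112.4  77.9] 35.0
[141 339  12  25 171] c [ 0.2941 -0.2144] yawY -0.247 rect [ 293.1 -2
[... 340 characters left out ...]
.1413] yawY -0.216 rect [451.5 138.5] [39.9 13.5] 84.3
[377  77  31  33 783] c [0.5867 0.1315] yawY -0.026 rect [586.6 131.4] [31.5 31.1] 47.4
[ 470   96   42  153 2237] c [0.7221 0.0208] yawY 0.095 rect [705.7  37.4] [ 47.2 176. ] 11.5
[   0  118   40  137 3204] c [0.1709 0.0158] yawY -0.13 rect [178.8  22.1] [161.5  45. ] 78.0
[ 346  156   74   77 4571] c [0.5896 0.0218] yawY 0.001 rect [589.1  21. ] [79.1 80. ] 8.7
[ 243  166   45   63 1356] c [0.4541 0.0155] yawY -0.074 rect [455.2  17.7] [50. 73.] 1.3
[  65  195   77   87 2652] c [ 0.2817 -0.0278] yawY -0.321 rect [284.4 -37.7] [106.3  73.6] 35.0
[141 339  12  25 171] c [ 0.3026 -0.1961] yawY -0.247 rect [ 301.6 -190.7] [38.7 14.4] 85.0
```

View pics/w5.png

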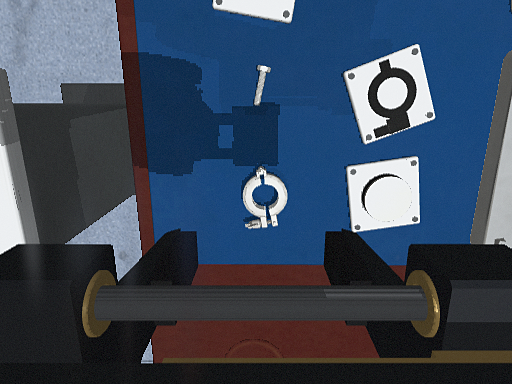

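Run:
```python
from h import *
t=load("top0.npz");w=load("w5.npz")
def dark(g,box,z,th):
    u0,v0,u1,v1=box;m=np.zeros(g["frame"].shape[:2],bool);m[v0:v1,u0:u1]=(g["frame"].max(2)<th)[v0:v1,u0:u1];blobs(g,m,z,20)
print("bolt outline top");dark(t,(193,244,232,272),.008,120);dark(t,(193,244,232,272),.008,160)
print("clamp outline top");dark(t,(255,168,297,198),.008,110)
print("clamp outline wrist");dark(w,(362,55,422,140),.008,110)
for nm,g,b in(("top",t,(315,230,360,275)),("wrist",w,(235,160,295,235))):
    hsv=cv2.cvtColor(g["frame"],cv2.COLOR_BGR2HSV);u0,v0,u1,v1=b
    m=np.zeros(g["frame"].shape[:2],bool);m[v0:v1,u0:u1]=(hsv[...,1]<90)[v0:v1,u0:u1]&(hsv[...,2]>90)[v0:v1,u0:u1]
    h=m.copy();h[:]=0;h[v0:v1,u0:u1]=~m[v0:v1,u0:u1];print(nm,"hole");blobs(g,h,.0135,20)
    p=depthpts(g,m);k=(p[:,2]>.004)&(p[:,2]<.035);c,a,e=axis(p[k][:,:2]);print("depth",k.sum(),c.round(4),np.arctan2(-a[0],a[1]).round(3))
    for lo,hi in((.004,.012),(.012,.02),(.02,.024),(.024,.035)):
        q=p[(p[:,2]>lo)&(p[:,2]<=hi)];print(lo,len(q),q.mean(0).round(4),q.min(0).round(4),q.max(0).round(4))
a=cv2.resize(w["frame"][55:145,340:440],(400,360),interpolation=cv2.INTER_CUBIC);b=cv2.resize(w["frame"][155:245,215:315],(400,360),interpolation=cv2.INTER_CUBIC)
cv2.imwrite("pics/cmp.png",np.hstack([a,b]))
```

```text
bolt outline top
[198 254  18   5  36] c [0.4504 0.2682] yawY -0.177 rect [451.  265.7] [34.5  6. ] 83.7
[197 253  20   7  67] c [0.4501 0.2676] yawY -0.168 rect [451.2 265.6] [38.3 10.1] 84.8
clamp outline top
[257 172  38  23 279] c [0.5956 0.1211] yawY 0.2 rect [593.8 124.9] [74.2 44.5] 88.5
clamp outline wrist
[362  55  25  10  31] c [0.5712 0.1665] yawY -1.213 rect [570.8 167. ] [26.4  2.6] 20.6
[ 368   59   49   79 1638] c [0.5945 0.1244] yawY 0.17 rect [595.  127.6] [52.4 79.7] 15.5
[366 135   6   5  20] c [0.5725 0.0837] yawY -1.337 rect [572.6  84. ] [5.8 4.5] 0.0
top hole
[ 315  230   45   45 1230] c [0.4544 0.0067] yawY 1.327 rect [454.4   8.5] [87.5 85.4] 88.8
[326 246  15  13 147] c [0.4545 0.0163] yawY 0.211 rect [454.4  16.5] [24.5 25. ] 43.3
depth 520 [0.4547 0.0125] -0.095
0.004 51 [0.4506 0.0075 0.0068] [ 0.4267 -0.0256  0.004 ] [0.4713 0.0453 0.0112]
0.012 113 [0.4555 0.0101 0.0182] [ 0.4295 -0.0228  0.0136] [0.4817 0.0504 0.02  ]
0.02 312 [0.4561 0.0137 0.0219] [ 0.4315 -0.0211  0.02  ] [0.4817 0.0506 0.024 ]
0.024 44 [0.4483 0.0163 0.0252] [ 0.4335 -0.0194  0.0241] [0.4759 0.0493 0.028 ]
wrist hole
[ 235  160   60   75 2618] c [0.4551 0.0152] yawY 0.028 rect [455.   13.2] [71.6 90.6] 0.0
[252 175  26  46 520] c [0.4551 0.0162] yawY 0.191 rect [457.   14.4] [28.3 53.2] 31.7
depth 1295 [0.4543 0.0132] -0.065
0.004 97 [0.4552 0.0052 0.0068] [ 0.4385 -0.02    0.0042] [0.4711 0.0505 0.0098]
0.012 856 [0.4546 0.0133 0.0184] [ 0.4296 -0.0224  0.0124] [0.481  0.0505 0.02  ]
0.02 331 [0.4539 0.0166 0.0207] [ 0.4323 -0.0191  0.02  ] [0.4773 0.0495 0.0239]
0.024 11 [ 0.4382 -0.0181  0.0251] [ 0.4355 -0.0197  0.0241] [ 0.4426 -0.0161  0.0268]
```

View pics/cmp.png

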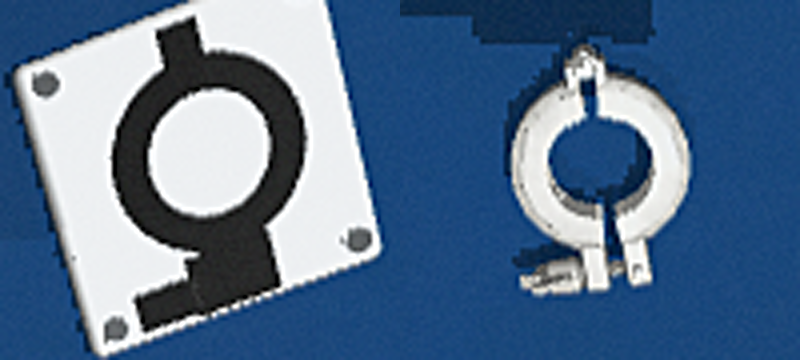

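>>> step_arm --moves '[[[4, 0, 6, 6, 0], [8.7, 0.05, 12, 12, 0], [8.7, 0.05, 18, 12, 0], [8.7, 0.05, 22, 12, 0], [8.7, 0.05, 23.3, 12, 0], [8.7, 0.05, 23.4, 12, 0], [8.7, 0.05, 23.4, 12, 0], [8.7, 0.05, 23.4, 12, -1], [8.7, 0.05, 23.4, 12, -1], [8.7, 0.05, 23.4, 12, -1], [8.7, 0.05, 23.4, 12, -1], [8.7, 0.05, 23.4, 12, -1], [8.7, 0.05, 23.4, 12, -1]]]' --newtons 20

```text
time_s: 13.52
tool_pos: [0.4513, 0.1392, 0.004]
tcp_rot: [3.141, 0.0, 1.36]
force: [-1.2, -0.4, 6.8]
gripper_width: 0.12
grasp_force: 20.0
```

>>> step_arm --moves '[[[0, 0, -2, 0, -1], [0, 0, -5, 0, -1], [4, -0.9, -5, 0, -1], [9, -1.9, -5, -2, -1], [12.3, -2.6, -5, -2, -1], [12.3, -2.6, -5, -2, -1], [12.3, -2.6, -5, -2, -1], [12.3, -2.6, -5, -2, -1], [12.3, -2.6, -5, -2, -1]]]'

```text
time_s: 14.65
tool_pos: [0.4515, 0.264, 0.0537]
tcp_rot: [-3.141, 0.0, 1.394]
force: [0.8, -0.3, -0.3]
gripper_width: 0.12
grasp_force: 20.0
```

Run:
```python
from h import *
g=wrist("w6")
```

```text
14.65 [0.4515 0.264  0.0537] [-1.7999e+02  1.0000e-02  7.9860e+01] 0.11963965417758016 60.72218279995856
```

View pics/w6.png

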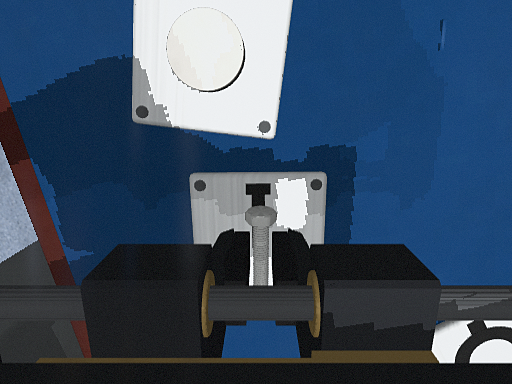

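Run:
```python
from h import *
g=load("w6.npz");print(rays(g,[[258,184],[258,189]],.008),rays(g,[[260.5,206],[260.5,212]],.061),g["depth"][210:218,261])
```

```text
[[0.45366489 0.28528644 0.008     ]
 [0.45310979 0.28222238 0.008     ]] [[0.4557246  0.28811264 0.061     ]
 [0.45522965 0.28534851 0.061     ]] [0.15111998 0.14903261 0.14969337 0.1479492  0.14639585 0.14581928
 0.14464822 0.14447613]
```

>>> step_arm --moves '[[[-0.1, -0.1, 2.5, 0, -1], [-0.1, -0.1, 3.8, 0, -1], [-0.1, -0.1, 4.2, 0, -1], [-0.1, -0.1, 4.2, 0, -1], [-0.1, -0.1, 4.2, 0, -1], [-0.1, -0.1, 4.2, 0, -0.4], [-0.1, -0.1, 4.2, 0, -0.4], [-0.1, -0.1, 4.2, 0, -0.4], [-0.1, -0.1, 2, 0, -0.4], [-0.1, -0.1, -4, 0, 0], [-6, 1, -6, -5, 1], [-12, 2, -6, -10, 1], [-18, 3.5, -6, -15.5, 1], [-24, 4.6, -6, -15.5, 1], [-24.4, 4.7, -6, -15.5, 1], [-24.4, 4.7, -6, -15.5, 1], [-24.4, 4.7, -6, -15.5, 1], [-24.4, 4.7, -6, -15.5, 1]]]'

```text
time_s: 16.95
tool_pos: [0.4548, 0.0179, 0.1136]
tcp_rot: [-3.141, -0.0, 1.668]
force: [0.7, 0.4, -0.0]
gripper_width: 1.002
grasp_force: 0.0
```

Run:
```python
from h import *
g=wrist("w7")
from station import cams
t=cams.grab_frame("top")["frame"]
c=cv2.resize(t[220:300,130:230],(400,320),interpolation=cv2.INTER_CUBIC)
cv2.imwrite("pics/mix7.png",np.hstack([c,cv2.resize(g["frame"],(400,300))[:300]] ) if False else np.hstack([c,cv2.resize(g["frame"],(400,320))]))
```

```text
16.95 [0.4548 0.0179 0.1136] [-1.7998e+02 -1.0000e-02  9.5590e+01] 1.002373976437464 60.72218279995856
```

View pics/mix7.png

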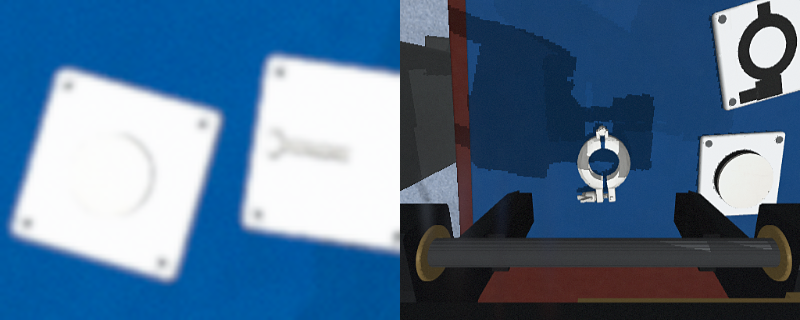

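>>> step_arm --moves '[[[-0.15, 0, 5, 0, 1], [-0.15, 0, 9, 0, 1], [-0.15, 0, 10.8, 0, 1], [-0.15, 0, 11, 0, 1], [-0.15, 0, 11, 0, 1], [-0.15, 0, 11, 0, -1], [-0.15, 0, 11, 0, -1], [-0.15, 0, 11, 0, -1], [-0.15, 0, 11, 0, -1], [-0.15, 0, 11, 0, -1], [-0.15, 0, 11, 0, -1]]]' --newtons 35

```text
time_s: 18.42
tool_pos: [0.4553, 0.0149, 0.0039]
tcp_rot: [3.141, 0.0, 1.666]
force: [-0.8, -0.9, 5.0]
gripper_width: 0.574
grasp_force: 34.4
```

>>> step_arm --moves '[[[0, 0, -2, 0, -1], [0, 0, -5, 0, -1], [2.5, 3.5, -6, -5, -1], [5.5, 8, -6, -10, -1], [8.5, 12.5, -6, -15, -1], [10.2, 14.9, -6, -15, -1], [10.2, 14.9, -6, -15, -1], [10.2, 14.9, -6, -15, -1], [10.2, 14.9, -6, -15, -1], [10.2, 14.9, -6, -15, -1]]]'

```text
time_s: 19.68
tool_pos: [0.5933, 0.13, 0.0638]
tcp_rot: [-3.141, -0.0, 1.927]
force: [0.2, -0.4, -0.8]
gripper_width: 0.572
grasp_force: 34.4
```

Run:
```python
from h import *
g=wrist("w8")
```

```text
19.675 [0.5933 0.13   0.0638] [-179.98   -0.    110.39] 0.572454836579202 60.72218279995856
```

View pics/w8.png

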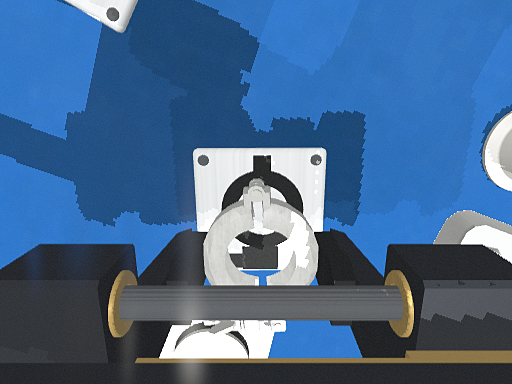

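>>> step_arm --moves '[[[0.05, 0.05, 2.5, 0, -1], [0.05, 0.05, 4.5, 0, -1], [0.05, 0.05, 5.1, 0, -1], [0.05, 0.05, 5.2, 0, -1], [0.05, 0.05, 5.2, 0, -1], [0.05, 0.05, 5.2, 0, -1], [0.05, 0.05, 5.2, 0, 0.6], [0.05, 0.05, 5.2, 0, 0.6], [0.05, 0.05, 5.2, 0, 0.6], [0.05, 0.05, 5.2, 0, 0.6], [0.05, 0.05, 2, 0, 0.6], [0, 0, -4, 0, 0.6], [0, 0, -10, 0, 0.6], [0, 0, -16, 0, 0.6], [-6, 0, -16, 0, 0.6], [-12, 0, -16, 0, 0.6], [-18, 0, -16, 0, 0.6], [-24, 0, -16, 0, 0.6], [-24, 0, -16, 0, 0.6], [-24, 0, -16, 0, 0.6]]]'

```text
time_s: 22.22
tool_pos: [0.6772, -0.0939, 0.2233]
tcp_rot: [-3.141, -0.001, 1.927]
force: [-0.1, 0.6, 0.2]
gripper_width: 0.799
grasp_force: 0.0
```

Run:
```python
from h import *
from station import cams
t=cams.grab_frame("top")
np.savez("top9.npz",**t);hsv=cv2.cvtColor(t["frame"],cv2.COLOR_BGR2HSV)
blobs(t,(hsv[...,1]<90)&(hsv[...,2]>90),.01,100)
cv2.imwrite("pics/top9.png",cv2.resize(t["frame"][95:295,130:370],None,fx=3,fy=3,interpolation=cv2.INTER_CUBIC))
```

```text
[  0   0 123  15 357] c [0.9913 0.5899] yawY 0.006 rect [981.5 571. ] [263.2  31.4] 87.8
[  245     0   120   126 14360] c [0.8432 0.0599] yawY -1.496 rect [846.7  59.9] [271.  236.7] 0.0
[ 395    0   57   64 1324] c [ 0.9176 -0.196 ] yawY 0.96 rect [ 908.  -185.6] [ 82.3 153.5] 66.5
[457   0  21  39 208] c [ 0.9307 -0.2805] yawY 1.12 rect [ 923.7 -278.5] [14.7 92. ] 67.7
[  421     0    91   384 24340] c [ 0.5073 -0.264 ] yawY 1.426 rect [ 583.2 -255.3] [167.4 772.5] 85.2
[ 47  18  58  44 186] c [0.9268 0.557 ] yawY 0.599 rect [926.3 547. ] [ 70.8 126.6] 43.9
[  0  34  11  20 161] c [0.9014 0.6897] yawY -1.337 rect [905.1 687.9] [42.9 21.5] 2.2
[200  37  32  13 130] c [0.8892 0.2411] yawY 0.163 rect [890.2 241.5] [64.8 24.1] 90.0
[  0  60  20  35 535] c [0.8269 0.6783] yawY -1.358 rect [832.  675.6] [75.2 40.5] 2.2
[  54   81   74   52 2487] c [0.7609 0.5017] yawY 0.269 rect [761.9 503.9] [ 82.3 144.6] 14.6
[210  99  29  30 664] c [0.7386 0.2265] yawY -1.234 rect [738.3 227.2] [60.6 56.9] 44.2
[161 111  22  22 200] c [0.7267 0.3336] yawY -1.265 rect [725.7 334.2] [43.3 44.2] 89.6
[ 306  155   50   50 1885] c [0.5974 0.0149] yawY 0.926 rect [597.7  14.8] [87.3 87.7] 8.7
[ 247  157   54   54 1851] c [0.5925 0.1291] yawY 1.515 rect [592.6 129. ] [86.7 86.8] 20.5
[ 35 187  58  41 938] c [0.5548 0.5523] yawY 0.479 rect [554.8 555.7] [ 36.1 121.7] 25.5
[ 190  234   49   49 1940] c [0.4475 0.2498] yawY 0.026 rect [447.7 249.8] [87.2 86.9] 80.2
[ 133  237   52   53 1920] c [0.4397 0.3608] yawY -0.115 rect [440.  360.8] [87.  86.6] 73.0
[ 22 263  44  20 407] c [0.4263 0.5922] yawY -0.3 rect [426.5 592.8] [91.2 18.1] 72.8
[ 294  333  110   51 2975] c [ 0.262  -0.0323] yawY -0.173 rect [253.2  -5.8] [209.4  92.3] 89.1
[    0   335   260    49 12128] c [0.2545 0.4156] yawY -0.006 rect [256.5 421.2] [509.2  89.4] 89.3
```

View pics/top9.png

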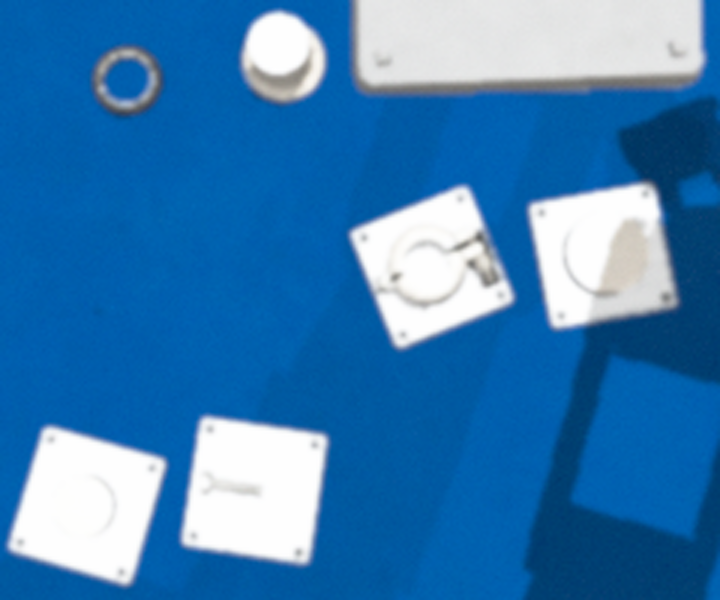

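```bash
python3 -c "
from station import ticket;print(ticket.sign_off())"
```

```text
the job is handed in; nothing more can be done
None
```

The job is handed in at about 22 s of the 93 s: all four fittings lie let go on their matching plates and the ring and reducer stand where they were; the last overhead picture shows every outline covered, but `sign_off()` returned no verdict.

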